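# Scrape the griddle cover clean and snap its lifting knob on

### The job

With the scraper block, push the three burnt chips off the griddle's cover plate into the trough along its front, never touching them with the fingers, and lay the scraper back on the cart beside the griddle, flat on its blade edge as it stood. Then press the lifting knob down onto the stud on the cover until it clicks and sits fully home, and finish still gripping it and pushing it down firmly: do not let go. Leave the other things on the cart where they are.

Things in the scene. Friction and masses are not known exactly. Their poses are not given: they have to be found in the camera images.
- griddle: Dark iron griddle fixed to the cart, with a flat bright cover plate. Origin: on the cart, under its middle. The cover's top is 40 mm above the cart, x -60 to +120, y -110 to +110 mm. The trough runs along the -x (front) edge: inside x -114 to -60, y -104 to +104 mm, floor 12 mm and outer rim 30 mm above the cart.
- seat: Steel washer round the stud, fixed on the cover, 50 mm across, 3 mm thick: the rigid face the knob comes to rest on. Origin: centre of its underside, at (70, 0, 40) mm in the griddle's frame. Pressing the knob on takes some 7 to 12 N at the peak; as its lip passes the balls (click) the force drops, even pulls down, then the knob meets the washer.
- seat_top (a point): Centre of the washer's upper face, 43 mm above the cart, on the stud's axis (z up). The stud rises 16 mm from it: a core 11 mm across with four sprung balls round it, 22 mm across over the balls, whose centres are 9 mm above this point. A knob set on the stud first rests on the balls, its underside about 13 mm above this point.
- knob: Black snap-fit lifting knob, loose, standing upright on the cart, about 90 g. Hollow round skirt 44 mm across from the underside to 21 mm up (mouth 18 mm across in a lip 3 mm thick), then a solid square grip 30 by 30 mm (x, y) up to its flat top at 56 mm; the skirt's top makes a shoulder 7 mm wide beside each flat. Origin: centre of its underside.
- scraper: Scraper block, loose, standing on its blade edge: steel blade block 24 (x) by 110 (y) by 28 mm high with a black handle 24 (x) by 60 (y) mm on top, from 28 to 62 mm up. Origin: centre of its underside; y runs along the blade; both faces are alike. About 220 g.
- chip0: Burnt chip, dark brown, about 20 by 15 mm and 7 mm thick, 12 g, loose on the cover between the stud and the trough. Origin: centre of its underside as it first lies.
- chip1: Burnt chip, dark brown, about 17 by 17 mm and 7 mm thick, 12 g, loose on the cover between the stud and the trough. Origin: centre of its underside as it first lies.
- chip2: Burnt chip, dark brown, about 22 by 13 mm and 7 mm thick, 12 g, loose on the cover between the stud and the trough. Origin: centre of its underside as it first lies.
- jar: Bystander: glass jar with twist cap, 72 mm across, 120 mm high, beyond the griddle. Origin: centre of its underside.
- shaker: Bystander: small glass shaker, 40 mm across, 80 mm high, on the left. Origin: centre of its underside.
- bowl: Bystander: terracotta bowl, 100 mm across, 45 mm high, on the right. Origin: centre of its underside.
- turner: Bystander: orange turner 300 mm long, lying on the right, along its x. Origin: on the cart under its middle.
Mind the look-alikes: they are no part of the job. What is shaped like the knob but purple is not meant.

How it is judged:
By the outcome, as a careful person would: the job done as asked, in the order asked, and still so for the second after the job is handed in, while the arm keeps its last pose, push and grip.
It also fails if it takes over 64 s, if anything falls off the work surface, if the arm or the gripper's body presses on something with over 40 N, if the wrist force passes 120 N, or if a joint passes its speed limit or range.

### The arm

A 6-joint arm with a two-finger parallel gripper is mounted at the origin on the work surface. World frame = base frame: x ahead of the robot, y to its left, z up, the work surface at z = 0. Lengths are in mm, angles in rad, forces in N, time in s.
With the tool pointing down it reaches from about 350 to 875 mm from the base axis. Payload 4.2 kg.
Tool frame: the origin (TCP) lies on the mounting face of the last link; the fingertips stand 173 mm ahead of it and the grasp point (between the pads) lies grip_point_offset ahead of it (grip_point_offset is the distance from the TCP to the grasp point, in mm); z points along the fingers, y is the line along which they close (so a half turn about z gives the same grasp; the last joint's range is limited). The gripper opens to 85 mm and grips with 20 to 120 N. Pads are 22 mm wide; open, the fingers measure 114 mm over their backs; the gripper's body (76 mm by 85 mm) begins 54 mm behind the grasp point. The pads swing forward as they close: fully open they stand 13 mm farther back than shut.
Start: joints at [-0.883, 0.385, 0.008, 0, -1.194, -0.259], TCP at [259.875, -568.388, 404.712] pointing down, gripper open.
Joint ranges: [-3.14, 3.14], [-1.21, 2.06], [-1.07, 1.41], [-3.16, 2.05], [-2.99, -0.16], [-3.1, 3.1]. Speed limits (rad/s): [2.79, 2.79, 3.14, 3.14, 3.14, 3.14].

### API

Orientations are given as a unit quaternion [x, y, z, w].
In Python, from bench import read_state, get_image, job_done, recognise, place_of, grip_point_offset gives the robot as it stands. The module is installed in compiled form; this text tells all that it offers.
- The arm moves only by the tool carry_out, never from a script. Its arguments are lists of equal length, an entry for each row: "slide": the shift along the tool's x, y, z in m, a list of three; "roll": the turn about the tool's z in degrees; "claw": the finger opening in m, from 0 to 0.0854. A call has 1 to 8 rows; each row is the pose to reach, as a shift and turn from the pose commanded when the call began, along the tool's axes at that moment; what a row does not reach only later rows make up. A row lasts 1/8 s, in which the tool goes at most 62.5 mm and 10.7 degrees, less where a joint would pass 70% of its speed; a pose out of reach is approached as far as the arm can. A call with a gripper value outside its range is refused whole. The fingers move at their own pace and stop on an object; the grip force is fixed at half the most. Time passes only in rows, so rows that repeat a pose let the fingers close. It gives the time, the measured TCP pose, the force, the opening and the grip force at its end, in the units of the state.
- read_state(): the state, without advancing time (a new reading comes with each control period).
- get_image(name): name is "scene" or "top"; returns a dict with "img" (420x560x3 uint8, red, green, blue), "z_map" (420x560 float32, mm along the optical axis (not along the pixel's ray), 0 where there is no reading), "mtx" (3x3 intrinsics, pixels), "world_from_camera" (4x4, takes a point from camera to world coordinates). Camera axes: x right, y up, looking along -z (the intrinsics and any distortion apply to the point x, -y, -z); pixel columns grow to the right and rows downward; lengths in mm; the calibration is good to about 2 mm. A picture is of the moment at which its call begins.
- job_done(): hands the job in; it is judged then, once.
Trained networks look in a picture, given as the dict that the camera call returned (one of the last four; its "shot" number tells which), for a name from the list of things; names that differ only in an ending like _2 or _b are one class to them, and where a whole thing is asked for, a point or a joint stands for the part that bears it (a point fixed in the world has none). Each returns a list of dicts, best first, with "conf" (0 to 1); they miss things now and then, are a little off and sometimes report something else, mostly with a low value. They report only what shows in the picture. A call takes as long as a camera call. They do not tell look-alikes from the thing itself.
- recognise(picture, thing): "at" ([column, row] in pixels, amid what is visible of it).
- place_of(picture, thing): "at" ([column, row] in pixels: a listed point, or the origin of a listed thing).
The state is a dict: "clock": time; "joints": joint angles; "joint_vel": joint speeds; "joint_efforts": joint torques, N m; "position": TCP position; "ee_rot": TCP orientation; "contact_force": force on the tool from outside, world axes, zero at the start; "wrist_torque": the same for the moment, N m; "gripper_width": finger opening in mm; "grasp_force": force on a finger pad.
Only numpy, scipy, OpenCV 4.12 (cv2) and the standard library are available. Lean on these libraries where they do the work, as an engineer would, in place of code of your own. Each camera call takes 0.05 s, during which the arm holds its last target. There are 200 camera calls.

## Working session

There is one attempt and no reset: what is moved stays moved. The work goes in short steps, Python scripts to look and compute and a tool call to move; the robot and the scene stay as the last step left them, time stands still between calls to the robot, and variables do not carry over. Pictures are saved under pics/ and viewed, at most 10 in all, crops included, and the job is handed in when it is done.

Besides the shell and the picture viewer there is one more tool, called after "Emit:" as name(argument=value, ...), one argument or row to a line, values as JSON. carry_out: Moves the arm, as the interface text tells. Its arguments: {"type":"object","properties":{"slide":{"type":"array"},"roll":{"type":"array"},"claw":{"type":"array"}},"required":["slide","roll","claw"]}

```bash
mkdir -p pics; cat > h.py <<'E'
import numpy as np, cv2
from bench import *
def world(p,c,r,z=None):
    """pixel -> world; via depth map, or on plane height z"""
    K=p["mtx"];T=np.array(p["world_from_camera"])
    d=np.array([(c-K[0][2])/K[0][0],-(r-K[1][2])/K[1][1],-1.])
    if z is None:
        w=p["z_map"][int(r)-1:int(r)+2,int(c)-1:int(c)+2]; w=w[w>0]
        s=np.median(w) if w.size else np.nan
    else:
        R=T[:3,:3]@d; s=(z-T[2,3])/R[2]
    return T[:3,:3]@(d*s)+T[:3,3]
def save(p,n): cv2.imwrite(f"pics/{n}.png",cv2.cvtColor(p["img"],cv2.COLOR_RGB2BGR))
E
python3 - <<'E'
from h import *
np.set_printoptions(precision=1,suppress=True)
s=read_state();print(s,grip_point_offset)
for n in("top","scene"):
    p=get_image(n);save(p,n+"0");print(n,{k:np.array(v) for k,v in p.items() if k in("mtx","world_from_camera")},[k for k in p])
    for t in "griddle seat seat_top knob scraper chip0 chip1 chip2 jar shaker bowl turner".split():
        for f in (place_of,recognise):
            for q in f(p,t)[:4]:
                if q["conf"]>.2: print(t,f.__name__[0],round(q["conf"],2),np.array(q["at"]),world(p,*q["at"]))
E
```

```text
{'clock': 0.0, 'joints': array([-0.9,  0.4,  0. , -0. , -1.2, -0.3]), 'joint_vel': array([-0.,  0., -0., -0., -0., -0.]), 'joint_efforts': array([  0. , -39.2,  18.8,   4.2,  -0. ,  -0. ]), 'position': array([ 259.8, -568.2,  403.6]), 'ee_rot': array([-0.2,  1. ,  0. , -0. ]), 'contact_force': array([-0.1,  0.4,  0.8]), 'wrist_torque': array([ 0.1, -0. ,  0. ]), 'grasp_force': 0.0, 'gripper_width': 85.382192986911} 154.70000000000002
top {'mtx': array([[413.2,   0. , 281.9],
       [  0. , 413.2, 205. ],
       [  0. ,   0. ,   1. ]]), 'world_from_camera': array([[  -0. ,    1. ,   -0.1,  487.6],
       [  -1. ,   -0. ,   -0. ,  -78.1],
       [  -0. ,    0.1,    1. , 1173.9],
       [   0. ,    0. ,    0. ,    1. ]])} ['img', 'z_map', 'mtx', 'world_from_camera', 'shot']
griddle c 0.92 [257.3 221.5] [565.   -8.9  38.4]
griddle c 0.78 [257.8 219.6] [570.  -10.5  40.7]
griddle c 0.45 [348.3 151.8] [ 761.2 -271.8   10.1]
seat c 0.63 [256.2 195.1] [635.8  -8.2  57.1]
seat c 0.66 [257.5 195.5] [634.7 -11.7  56.6]
seat_top c 0.46 [258.4 199.3] [624.8 -13.7  52.1]
seat_top c 0.49 [256.6 199
[... 3228 characters left out ...]
7 [314.9 209.7] [537.1  -5.2  46. ]
chip2 c 0.61 [325.9 212.7] [532.1  22.   45.6]
chip2 c 0.58 [313.2 210.4] [541.   -7.9  46.1]
chip2 c 0.36 [299.4 203.8] [540.1 -46.1  46.8]
chip2 c 0.58 [329.5 212.9] [528.   29.7  44.8]
chip2 c 0.57 [314.9 209.7] [537.1  -5.2  46. ]
jar c 0.83 [241.6 283.9] [800.5 -49.5  82.7]
jar c 0.9 [236.6 273.1] [797.5 -59.6 120. ]
shaker c 0.66 [406.2 347.2] [740.6 306.2  25.4]
shaker c 0.91 [411.4 337.7] [737.3 303.2  76.3]
bowl c 0.58 [181.  233.4] [ 729.6 -276.1    2.2]
bowl c 0.31 [295.6 237.7] [634.1  -7.7  56.5]
bowl c 0.6 [177.3 228.6] [ 724.9 -289.2    8.2]
turner c 0.66 [165.8 148.2] [ 522.1 -477.     1.7]
turner c 0.95 [143.5 167.4] [ 608.2 -487.3    4.2]
```

```bash
python3 -c "
import cv2
a=cv2.imread('pics/top0.png')[130:300,110:400];cv2.imwrite('pics/top0c.png',cv2.resize(a,None,fx=2.7,fy=2.7,interpolation=cv2.INTER_CUBIC))"
```

```text
(no output)
```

View pics/top0c.png

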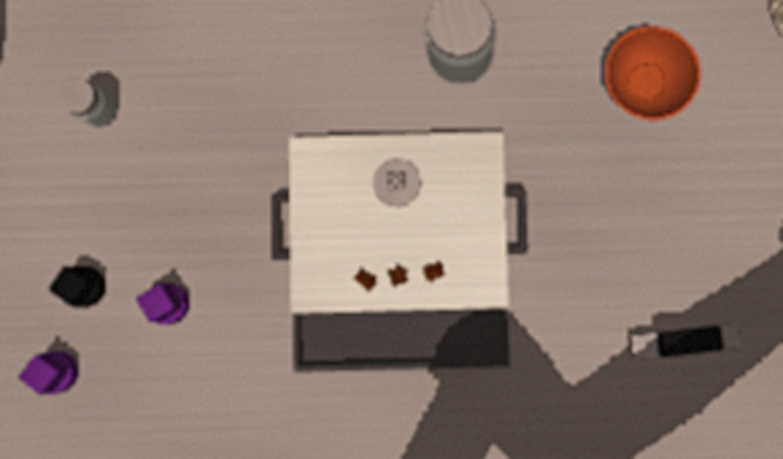

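View pics/scene0.png

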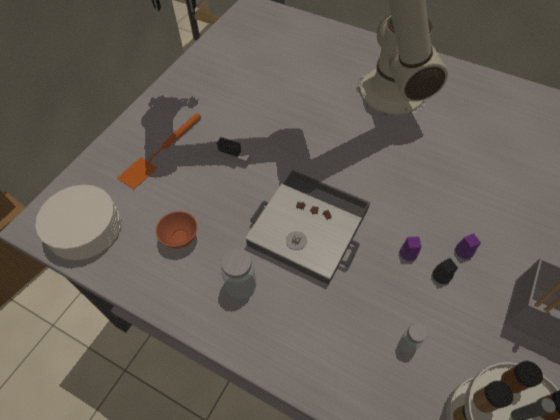

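The top view shows the black knob at about (139, 235) px with purple look-alikes at (172, 240) and (129, 267). The stud is at (257, 197), the chips lie along row ~231 (columns 245 to 271), and the scraper is at (361, 256). Next I get exact poses from the depth point cloud.

```bash
cat >> h.py <<'E'
def cloud(p):
    K=p["mtx"];T=np.array(p["world_from_camera"]);z=p["z_map"]
    r,c=np.indices(z.shape)
    P=np.stack([(c-K[0][2])/K[0][0]*z,-(r-K[1][2])/K[1][1]*z,-z],-1)@T[:3,:3].T+T[:3,3]
    P[z<=0]=np.nan
    return P
def rect(P,cx,cy,h,z0,z1,extra=None):
    m=(abs(P[...,0]-cx)<h)&(abs(P[...,1]-cy)<h)&(P[...,2]>z0)&(P[...,2]<z1)
    if extra is not None: m&=extra
    q=P[m]; 
    if len(q)<5: return None
    return cv2.minAreaRect(q[:,:2].astype(np.float32)),q.mean(0),len(q)
E
python3 - <<'E'
from h import *
np.set_printoptions(precision=1,suppress=True)
for n in("top","scene"):
    p=get_image(n);P=cloud(p);v=p["img"].astype(int);dark=v.sum(-1)<150
    print(n,"scr handle",rect(P,465,-284,80,57,68)); print("scr blade",rect(P,465,-284,80,24,33))
    print("knob top",rect(P,540,312,35,52,60),"skirt",rect(P,540,312,40,16,26))
    print("cover",rect(P,590,0,180,37,43)); print("stud",rect(P,640,-8,30,52,66)); print("rim",rect(P,470,-8,150,26,34))
    red=(v[...,0]-v[...,2]>25)&(v.sum(-1)<330)
    for y in(-50,-10,28): print("chip",rect(P,537,y,18,38,52,red))
    print("top cloud z knob",np.nanpercentile(P[...,2][(abs(P[...,0]-540)<40)&(abs(P[...,1]-312)<40)],[5,95,99]))
E
```

```text
top scr handle (((465.31658935546875, -297.6664123535156), (24.024341583251953, 59.28260803222656), 5.860530376434326), array([ 465.3, -297.7,   62.1]), 205)
scr blade (((465.3713073730469, -297.6512145996094), (23.823572158813477, 109.87174224853516), 5.583343982696533), array([ 464.8, -290.2,   28.1]), 140)
knob top (((535.415771484375, 324.0244140625), (29.14747428894043, 29.194063186645508), 58.38373947143555), array([535.3, 323.9,  55.4]), 110) skirt (((534.8851928710938, 316.23822021484375), (30.12978172302246, 40.59287643432617), 81.5660171508789), array([536.1, 312.1,  20.8]), 57)
cover (((633.705810546875, -7.063163757324219), (260.6515808105469, 219.88320922851562), 0.18497152626514435), array([592.6,  -7. ,  40. ]), 4108)
stud (((633.4453735351562, -7.4907379150390625), (16.56802749633789, 16.895578384399414), 88.184814453125), array([633. ,  -7.4,  57. ]), 37)
rim (((530.3263549804688, -8.709060668945312), (258.9991149902344, 174.5118408203125), 89.95999145507812), array([471.3,  -7.2,  29.8]), 283)
chip (((540.156005859375, -44.17417907714844), (14.63992691040039, 18.080
[... 1193 characters left out ...]
885597229004, 17.113801956176758), 89.0042953491211), array([632.9,  -7.2,  56.4]), 48)
rim (((528.9345092773438, -8.807327270507812), (179.75421142578125, 259.21392822265625), 0.15302102267742157), array([466.9,  -1.3,  29.3]), 353)
chip (((540.4945068359375, -43.05213928222656), (18.042888641357422, 17.65299415588379), 23.085369110107422), array([540. , -43.3,  46.5]), 37)
chip (((537.6705322265625, -7.3911237716674805), (14.735833168029785, 14.809453010559082), 26.948116302490234), array([537.4,  -6.7,  46.8]), 36)
chip (((532.4871826171875, 26.068506240844727), (19.419408798217773, 15.355984687805176), 38.4211540222168), array([532.8,  25.6,  46.3]), 35)
top cloud z knob [-2.9 55.5 57.6]
```

```bash
cat >> h.py <<'E'
from scipy.spatial.transform import Rotation as Ro
def goal(x,y,z,ang,s=None):
    """shift (m, tool axes) and roll (deg) that bring the grasp point to x,y,z with tool y along ang (mod 180)"""
    s=s or read_state(); R=Ro.from_quat(s["ee_rot"]).as_matrix()
    g=np.array(s["position"])+R[:,2]*grip_point_offset
    ya=np.degrees(np.arctan2(R[1,1],R[0,1]))
    roll=-((ang-ya+90)%180-90)
    print("grasp",g.round(1),"yaw",round(ya,1),"tilt",R[:,2].round(3),"q",np.round(s["joints"],2),"F",np.round(s["contact_force"],1),"w",round(s["gripper_width"],1),"gf",round(s["grasp_force"],1),"t",round(s["clock"],2))
    print("  slide",(R.T@(np.array([x,y,z])-g)/1000).round(4),"roll",round(roll,1))
E
python3 - <<'E'
from h import *
goal(465.2,-298,130,5.3); goal(465.2,-298,46,5.3)
E
```

```text
grasp [ 259.9 -568.4  250. ] yaw 114.6 tilt [ 0. -0. -1.] q [-0.88  0.38  0.01 -0.   -1.19 -0.26] F [ 1.  -0.2  0.3] w 85.2 gf 0.0 t 2.6
  slide [-0.2992  0.1606  0.12  ] roll -70.7
grasp [ 259.9 -568.4  250. ] yaw 114.6 tilt [ 0. -0. -1.] q [-0.88  0.38  0.01 -0.   -1.19 -0.26] F [ 1.  -0.2  0.3] w 85.2 gf 0.0 t 2.6
  slide [-0.2992  0.1606  0.204 ] roll -70.7
```

Emit:
carry_out(
  slide=[
    [-0.03,0.016,0.012],
    [-0.08,0.043,0.032],
    [-0.135,0.072,0.055],
    [-0.19,0.102,0.077],
    [-0.24,0.129,0.097],
    [-0.28,0.15,0.113],
    [-0.299,0.1605,0.12],
    [-0.299,0.1605,0.12],
  ],
  roll=[-10,-20,-30,-40,-50,-60,-70,-70.7],
  claw=[0.06,0.06,0.06,0.06,0.06,0.06,0.06,0.06],
)

```text
clock: 3.6
position: [466.0, -296.8, 284.2]
ee_rot: [0.74, -0.673, -0.0, 0.0]
contact_force: [0.1, 0.9, 1.0]
gripper_width: 59.8
grasp_force: 0.0
```

```bash
python3 - <<'E'
from h import *
goal(465.2,-298,46,5.3)
E
```

```text
grasp [ 465.8 -296.8  129.5] yaw -174.6 tilt [-0.001  0.    -1.   ] q [-0.27  0.38 -0.33  0.   -0.86  0.37] F [0.1 0.9 1. ] w 59.8 gf 0.0 t 3.6
  slide [0.0012 0.0007 0.0835] roll 0.1
```

Emit:
carry_out(
  slide=[
    [0.001,0.0005,0.02],
    [0.001,0.0005,0.05],
    [0.001,0.0005,0.072],
    [0.001,0.0005,0.083],
    [0.001,0.0005,0.083],
    [0.001,0.0005,0.083],
    [0.001,0.0005,0.083],
    [0.001,0.0005,0.083],
  ],
  roll=[0,0,0,0,0,0,0,0],
  claw=[0.06,0.06,0.06,0.06,0.015,0.015,0.015,0.015],
)

```text
clock: 4.6
position: [464.9, -299.4, 202.7]
ee_rot: [0.739, -0.674, 0.001, -0.0]
contact_force: [-1.1, -1.7, 3.9]
gripper_width: 23.2
grasp_force: 59.8
```

Emit:
carry_out(
  slide=[
    [0,0,0],
    [0,0,-0.01],
    [0,0,-0.03],
    [0,0,-0.06],
    [0,0,-0.08],
    [0,0,-0.08],
  ],
  roll=[0,0,0,0,0,0],
  claw=[0.015,0.015,0.015,0.015,0.015,0.015],
)

```text
clock: 5.35
position: [464.9, -299.0, 283.1]
ee_rot: [0.739, -0.674, 0.001, -0.001]
contact_force: [-0.1, -0.6, -2.6]
gripper_width: 23.0
grasp_force: 59.4
```

```bash
python3 - <<'E'
from h import *
goal(578,-9,130,0)
p=get_image("scene");save(p,"s1");P=cloud(p)
s=read_state()["position"]
m=(abs(P[...,0]-s[0])<80)&(abs(P[...,1]-s[1])<70)&(P[...,2]>30)&(P[...,2]<118)
q=P[m];print(len(q),np.percentile(q[:,2],[0,1,5,50]))
print("blade top face",rect(P,s[0],s[1],80,100,116))
cv2.imwrite("pics/s1.png",cv2.resize(cv2.imread("pics/s1.png")[60:240,140:340],None,fx=3,fy=3))
E
```

```text
grasp [ 465.5 -299.1  128.4] yaw -174.7 tilt [ 0.003 -0.001 -1.   ] q [-0.28  0.38 -0.33 -0.   -0.85  0.37] F [-0.1 -0.6 -2.6] w 23.0 gf 59.4 t 5.35
  slide [-0.2785 -0.1388 -0.0014] roll 5.3
422 [ 79.1223003   80.73950975  83.23822978 100.82355794]
blade top face (((470.8106384277344, -298.12286376953125), (28.23472023010254, 111.98452758789062), 10.469315528869629), array([ 469.63863265, -285.17568488,  107.51608317]), 210)
```

View pics/s1.png

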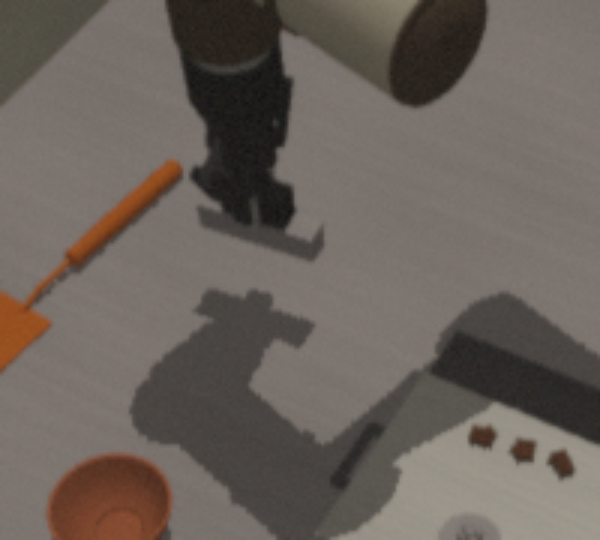

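The scraper hangs level in the grip (blade from about (200, 210) to (322, 240) in the crop). The bottom is near 80 mm, and the chips and griddle are undisturbed. I carry it to behind the chips.

Emit:
carry_out(
  slide=[
    [-0.012,-0.006,0],
    [-0.042,-0.021,0],
    [-0.09,-0.045,0],
    [-0.14,-0.07,0],
    [-0.19,-0.095,0],
    [-0.235,-0.117,0],
    [-0.265,-0.132,0],
    [-0.2785,-0.1388,0],
  ],
  roll=[0.5,1,2,3,4,5,5.3,5.3],
  claw=[0.015,0.015,0.015,0.015,0.015,0.015,0.015,0.015],
)

```text
clock: 6.4
position: [577.5, -6.6, 280.3]
ee_rot: [0.708, -0.706, -0.001, 0.001]
contact_force: [-0.3, -0.1, -3.0]
gripper_width: 23.0
grasp_force: 59.3
```

Emit:
carry_out(
  slide=[
    [0,0,0.0],
    [0,0,0.01],
  ],
  roll=[0,0],
  claw=[0.015,0.015],
)

```text
clock: 6.65
position: [577.0, -9.7, 271.6]
ee_rot: [-0.707, 0.708, -0.0, 0.0]
contact_force: [0.7, 0.5, -2.0]
gripper_width: 23.4
grasp_force: 59.4
```

```bash
python3 - <<'E'
from h import *
goal(578,-9,89.5,0)
P=cloud(get_image("scene"));s=read_state()["position"]
print("bladetop",rect(P,s[0],s[1],70,s[2]-202.7+25,s[2]-202.7+31)); 
P=cloud(get_image("top"))
print("bladetop",rect(P,s[0],s[1],70,s[2]-202.7+22,s[2]-202.7+34)); 
E
```

```text
grasp [577.1  -9.7 116.9] yaw 179.9 tilt [ 0.001  0.    -1.   ] q [ 0.26  0.43 -0.29  0.   -0.85 -0.27] F [ 0.7  0.5 -2. ] w 23.4 gf 59.4 t 6.65
  slide [-0.0007 -0.0009  0.0274] roll -0.1
bladetop (((577.072998046875, -9.482227325439453), (26.348480224609375, 110.39186096191406), 0.057003721594810486), array([578.86023257,   4.61953716,  95.72894892]), 148)
bladetop (((577.2752075195312, -51.13344192504883), (20.965425491333008, 21.53373908996582), 88.86077880859375), array([576.63235556, -52.2230406 ,  95.02590583]), 71)
```

Emit:
carry_out(
  slide=[
    [0,0,0.01],
    [0,0,0.02],
    [0,0,0.025],
    [0,0,0.027],
    [0,0,0.027],
  ],
  roll=[0,0,0,0,0],
  claw=[0.015,0.015,0.015,0.015,0.015],
)

```text
clock: 7.38
position: [577.4, -9.0, 244.7]
ee_rot: [-0.707, 0.707, -0.0, -0.0]
contact_force: [-1.0, -0.2, -1.7]
gripper_width: 23.3
grasp_force: 59.3
```

```bash
python3 - <<'E'
from h import *
goal(508,-9,89.5,0)
p=get_image("scene");save(p,"x2")
cv2.imwrite("pics/s2.png",cv2.resize(cv2.imread("pics/x2.png")[150:290,230:390],None,fx=4,fy=4))
E
```

```text
grasp [577.4  -9.1  90. ] yaw 180.0 tilt [ 0. -0. -1.] q [ 0.26  0.47 -0.31  0.   -0.79 -0.27] F [-1.  -0.2 -1.7] w 23.3 gf 59.3 t 7.38
  slide [-0.      0.0694  0.0005] roll -0.0
```

View pics/s2.png

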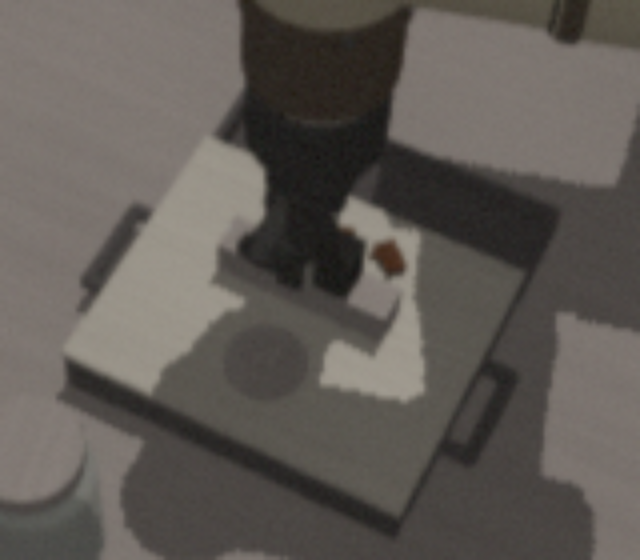

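The blade is down behind the chips (one visible at (388, 258) in the crop) and clear of the washer. Sweeping slowly toward the trough.

Emit:
carry_out(
  slide=[
    [0,0.004,0.0005],
    [0,0.012,0.0005],
    [0,0.02,0.0005],
    [0,0.028,0.0005],
    [0,0.034,0.0005],
    [0,0.04,0.0005],
    [0,0.046,0.0005],
    [0,0.052,0.0005],
  ],
  roll=[0,0,0,0,0,0,0,0],
  claw=[0.015,0.015,0.015,0.015,0.015,0.015,0.015,0.015],
)

```text
clock: 8.43
position: [525.0, -9.0, 244.3]
ee_rot: [-0.707, 0.707, -0.0, 0.0]
contact_force: [-0.0, -0.4, -1.8]
gripper_width: 23.4
grasp_force: 59.3
```

Emit:
carry_out(
  slide=[
    [0,0.006,0],
    [0,0.012,0],
    [0,0.018,0],
    [0,0.023,0],
    [0,0.026,0],
    [0,0.026,0],
    [0,0.026,-0.01],
    [0,0.026,-0.035],
  ],
  roll=[0,0,0,0,0,0,0,0],
  claw=[0.015,0.015,0.015,0.015,0.015,0.015,0.015,0.015],
)

```text
clock: 9.43
position: [499.2, -9.1, 279.2]
ee_rot: [-0.707, 0.707, 0.001, -0.001]
contact_force: [0.3, 0.8, -2.2]
gripper_width: 23.1
grasp_force: 59.3
```

```bash
python3 - <<'E'
from h import *
goal(465.2,-299,130,5.3)
p=get_image("scene");save(p,"x3");P=cloud(p)
cv2.imwrite("pics/s3.png",cv2.resize(cv2.imread("pics/x3.png")[150:290,230:390],None,fx=4,fy=4))
E
```

```text
grasp [498.8  -9.2 124.5] yaw 180.0 tilt [-0.002 -0.001 -1.   ] q [ 0.31  0.31 -0.47 -0.   -0.8  -0.31] F [ 0.3  0.8 -2.2] w 23.1 gf 59.3 t 9.43
  slide [ 0.2898  0.0334 -0.0052] roll -5.3
```

View pics/s3.png

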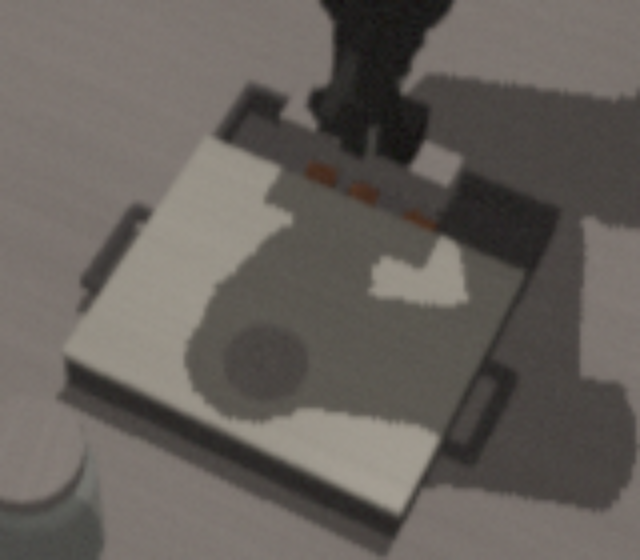

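The chips show at the cover's front edge, crop (320, 173), (362, 192) and (418, 217). I check whether they lie down in the trough.

```bash
cat >> h.py <<'E'
def chips():
    for n in("top","scene"):
        p=get_image(n);P=cloud(p);v=p["img"].astype(int)
        red=((v[...,0]-v[...,2]>18)&(v.sum(-1)<330)&(abs(P[...,0]-500)<70)&(abs(P[...,1]+8)<120)).astype(np.uint8)
        k,l,st,_=cv2.connectedComponentsWithStats(red)
        for i in range(1,k):
            if st[i,4]>8: print(n,st[i,4],np.median(P[l==i],0).round(1),np.percentile(P[l==i][:,0],[2,98]).round(1),np.percentile(P[l==i][:,2],[2,98]).round(1))
E
python3 -c "
from h import *
chips()"
```

```text
top 2246 [501.8 -10.2 462.8] [460.5 557.5] [ 16.8 471. ]
top 65 [560.2 -35.4  40.2] [543.6 568.7] [35.3 43.3]
top 330 [465.   93.2 445.3] [431.5 501. ] [425.2 452.5]
top 18 [ 4.412e+02 -4.720e+01  1.000e-01] [440.7 441.7] [-4.   4.5]
top 149 [437.2 104.9 458.6] [430.3 450.8] [437.6 475.6]
scene 1143 [508.2  -4.3 464.2] [470.  536.3] [453.8 469.1]
scene 296 [463.1 103.1 448.8] [430.8 497.5] [432.7 471. ]
scene 9 [538.1 -22.  454. ] [535.7 540.2] [453.  455.3]
scene 11 [534.3  11.8 454. ] [533.4 535.4] [451.1 455.6]
scene 9 [539.4   1.1 439.2] [538.1 540.6] [433.4 443.4]
scene 460 [512.3  60.9 425. ] [499.4 525.6] [412.9 432. ]
scene 23 [528.2  22.4 417.6] [524.4 530.8] [409.6 423.7]
scene 9 [519.9  53.4 407.1] [517.3 522.4] [402.2 411.4]
scene 41 [480.7 -45.3  19.2] [472.1 502.3] [14.5 40.7]
scene 32 [480.4 -14.2  18.3] [473.9 501.7] [15.2 40.1]
scene 31 [483.4  26.9  18.5] [474.4 503. ] [14.9 40.7]
```

All three lie flat at z ≈ 18.5 mm, x ≈ 481: in the trough. Now I return the scraper.

Emit:
carry_out(
  slide=[
    [0.012,0.001,-0.005],
    [0.042,0.005,-0.005],
    [0.095,0.011,-0.005],
    [0.15,0.017,-0.005],
    [0.2,0.023,-0.005],
    [0.25,0.029,-0.005],
    [0.278,0.032,-0.005],
    [0.29,0.0334,-0.005],
  ],
  roll=[-0.5,-1,-2,-3,-4,-5,-5.3,-5.3],
  claw=[0.015,0.015,0.015,0.015,0.015,0.015,0.015,0.015],
)

```text
clock: 10.58
position: [464.7, -300.9, 283.3]
ee_rot: [0.738, -0.675, -0.001, 0.0]
contact_force: [-0.1, -0.5, -1.3]
gripper_width: 23.3
grasp_force: 59.3
```

Emit:
carry_out(
  slide=[
    [0,0,0.005],
    [0,0,0.03],
    [0,0,0.055],
    [0,0,0.068],
  ],
  roll=[0,0,0,0],
  claw=[0.015,0.015,0.015,0.015],
)

```text
clock: 11.08
position: [465.5, -297.8, 214.6]
ee_rot: [0.739, -0.673, -0.001, 0.001]
contact_force: [0.6, 0.1, -1.9]
gripper_width: 23.3
grasp_force: 59.3
```

```bash
python3 -c "
from h import *
goal(465.2,-299,48,5.3)"
```

```text
grasp [ 465.  -297.7   60. ] yaw -174.7 tilt [-0.003  0.001 -1.   ] q [-0.28  0.48 -0.4  -0.   -0.7   0.37] F [ 0.6  0.1 -1.9] w 23.3 gf 59.3 t 11.07
  slide [ 0.0014 -0.0001  0.0119] roll 0.0
```

Emit:
carry_out(
  slide=[
    [0.001,0,0.006],
    [0.001,0,0.01],
    [0.001,0,0.0115],
    [0.001,0,0.0125],
    [0.001,0,0.0125],
  ],
  roll=[0,0,0,0,0],
  claw=[0.015,0.015,0.015,0.015,0.015],
)

```text
clock: 11.7
position: [465.9, -300.1, 204.0]
ee_rot: [0.739, -0.674, 0.0, -0.0]
contact_force: [0.4, 0.5, -2.3]
gripper_width: 23.1
grasp_force: 59.3
```

Emit:
carry_out(
  slide=[
    [0,0,0.0008],
    [0,0,0.0014],
    [0,0,0.0014],
  ],
  roll=[0,0,0],
  claw=[0.015,0.015,0.015],
)

```text
clock: 12.08
position: [465.9, -300.0, 202.7]
ee_rot: [0.739, -0.674, 0.0, -0.0]
contact_force: [-1.5, 0.8, 1.9]
gripper_width: 23.5
grasp_force: 59.8
```

Contact (force went from −2.3 to +1.9 N). Release and rise.

Emit:
carry_out(
  slide=[
    [0,0,0],
    [0,0,0],
    [0,0,0],
    [0,0,-0.02],
    [0,0,-0.06],
    [0,0,-0.11],
    [0,0,-0.12],
    [0,0,-0.12],
  ],
  roll=[0,0,0,0,0,0,0,0],
  claw=[0.04,0.05,0.06,0.06,0.06,0.06,0.06,0.06],
)

```text
clock: 13.08
position: [465.6, -299.9, 322.7]
ee_rot: [0.739, -0.674, 0.0, -0.0]
contact_force: [0.3, 0.7, -0.8]
gripper_width: 60.0
grasp_force: 0.0
```

```bash
python3 - <<'E'
from h import *
goal(465.2,-299,140,5.3)
goal(535,323.5,140,57); goal(535,323.5,140,-33)
P=cloud(get_image("scene"));print("scr",rect(P,465,-298,60,58,66),rect(P,465,-298,80,24,33))
for z in(52,): print(rect(P,535,323,30,z,60),rect(P,525,232,45,z,60),rect(P,450,345,45,z,60))
E
```

```text
grasp [ 465.8 -299.9  168. ] yaw -174.7 tilt [ 0.001  0.    -1.   ] q [-0.28  0.34 -0.28 -0.   -0.95  0.37] F [ 0.3  0.7 -0.8] w 60.0 gf 0.0 t 13.07
  slide [-0.001   0.0006  0.028 ] roll -0.0
grasp [ 465.8 -299.9  168. ] yaw -174.7 tilt [ 0.001  0.    -1.   ] q [-0.28  0.34 -0.28 -0.   -0.95  0.37] F [ 0.3  0.7 -0.8] w 60.0 gf 0.0 t 13.07
  slide [-0.6145 -0.1259  0.0281] roll -51.7
grasp [ 465.8 -299.9  168. ] yaw -174.7 tilt [ 0.001  0.    -1.   ] q [-0.28  0.34 -0.28 -0.   -0.95  0.37] F [ 0.3  0.7 -0.8] w 60.0 gf 0.0 t 13.07
  slide [-0.6145 -0.1259  0.0281] roll 38.3
scr (((466.3246765136719, -298.49407958984375), (26.613088607788086, 59.59780502319336), 3.7133500576019287), array([ 466.60606709, -298.18892187,   61.75940481]), 165) (((466.39599609375, -299.04742431640625), (27.97995376586914, 110.70848846435547), 6.48690128326416), array([ 468.53865708, -291.6374181 ,   27.99875288]), 168)
(((534.0708618164062, 322.98309326171875), (29.494892120361328, 31.898344039916992), 54.80192565917969), array([534.59578862, 323.08685832,  55.22650198]), 162) (((514.959716796875, 234.63088989257812), (29.9459171295166, 29.936697006225586), 34.41245651245117), array([514.79880694, 234.89304698,  55.3015025 ]), 141) (((446.7347106933594, 351.3122863769531), (30.86542510986328, 30.519521713256836), 46.635169982910156), array([447.15126909, 350.85231936,  55.15178959]), 144)
```

Emit:
carry_out(
  slide=[
    [-0.03,-0.006,0],
    [-0.085,-0.017,0],
    [-0.14,-0.029,0],
    [-0.195,-0.04,0],
    [-0.25,-0.051,0],
    [-0.305,-0.0625,0],
    [-0.36,-0.074,0],
    [-0.415,-0.085,0],
  ],
  roll=[-5,-11,-18,-25,-32,-38,-44,-51],
  claw=[0.06,0.06,0.06,0.06,0.06,0.06,0.06,0.06],
)

```text
clock: 14.12
position: [511.9, 122.8, 320.3]
ee_rot: [0.958, -0.288, -0.001, 0.001]
contact_force: [0.9, -0.3, 0.5]
gripper_width: 59.8
grasp_force: 0.0
```

```bash
python3 - <<'E'
from h import *
goal(534.8,323.4,130,56.5)
E
```

```text
grasp [511.4 122.5 165.6] yaw -123.5 tilt [-0.004 -0.002 -1.   ] q [ 0.54  0.3  -0.35 -0.   -0.92  0.44] F [ 0.9 -0.3  0.5] w 59.8 gf 0.0 t 14.12
  slide [-0.0913 -0.1806  0.0351] roll -0.0
```

Emit:
carry_out(
  slide=[
    [-0.023,-0.045,0.005],
    [-0.048,-0.095,0.012],
    [-0.07,-0.14,0.022],
    [-0.085,-0.168,0.03],
    [-0.0915,-0.1805,0.035],
    [-0.0915,-0.1805,0.035],
  ],
  roll=[0,0,0,0,0,0],
  claw=[0.06,0.06,0.06,0.06,0.06,0.06],
)

```text
clock: 14.88
position: [536.2, 322.0, 285.3]
ee_rot: [0.957, -0.29, -0.001, 0.002]
contact_force: [-0.0, -0.8, 0.8]
gripper_width: 60.0
grasp_force: 0.0
```

```bash
python3 - <<'E'
from h import *
goal(534.8,323.4,42,56.5)
E
```

```text
grasp [535.8 321.6 130.6] yaw -123.7 tilt [-0.003 -0.003 -1.   ] q [ 0.8   0.49 -0.14 -0.   -0.94  0.18] F [-0.  -0.8  0.8] w 60.0 gf 0.0 t 14.88
  slide [-0.0017 -0.0013  0.0886] roll -0.2
```

Emit:
carry_out(
  slide=[
    [-0.001,-0.001,0.02],
    [-0.001,-0.001,0.05],
    [-0.001,-0.001,0.075],
    [-0.001,-0.001,0.088],
    [-0.001,-0.001,0.088],
    [-0.001,-0.001,0.088],
    [-0.001,-0.001,0.088],
    [-0.001,-0.001,0.088],
  ],
  roll=[0,0,0,0,0,0,0,0],
  claw=[0.06,0.06,0.06,0.06,0.02,0.02,0.02,0.02],
)

```text
clock: 15.88
position: [536.5, 323.6, 200.4]
ee_rot: [0.957, -0.29, 0.001, -0.001]
contact_force: [-0.4, -0.1, 3.5]
gripper_width: 29.3
grasp_force: 60.1
```

Emit:
carry_out(
  slide=[
    [0,0,0],
    [0,0,-0.01],
    [0,0,-0.035],
    [0,0,-0.065],
    [0,0,-0.08],
    [0,0,-0.08],
  ],
  roll=[0,0,0,0,0,0],
  claw=[0.02,0.02,0.02,0.02,0.02,0.02],
)

```text
clock: 16.62
position: [536.2, 323.4, 280.3]
ee_rot: [0.957, -0.29, 0.0, -0.001]
contact_force: [-0.0, 0.1, -0.7]
gripper_width: 28.9
grasp_force: 59.7
```

```bash
python3 - <<'E'
from h import *
goal(633.2,-7.5,130,56.5)
p=get_image("scene");save(p,"x4")
cv2.imwrite("pics/s4.png",cv2.resize(cv2.imread("pics/x4.png")[180:330,360:520],None,fx=4,fy=4))
E
```

```text
grasp [536.5 323.7 125.6] yaw -123.7 tilt [ 0.001  0.002 -1.   ] q [ 0.8   0.49 -0.15 -0.   -0.92  0.18] F [-0.   0.1 -0.7] w 28.9 gf 59.7 t 16.62
  slide [ 0.2644  0.2217 -0.0049] roll -0.2
```

View pics/s4.png

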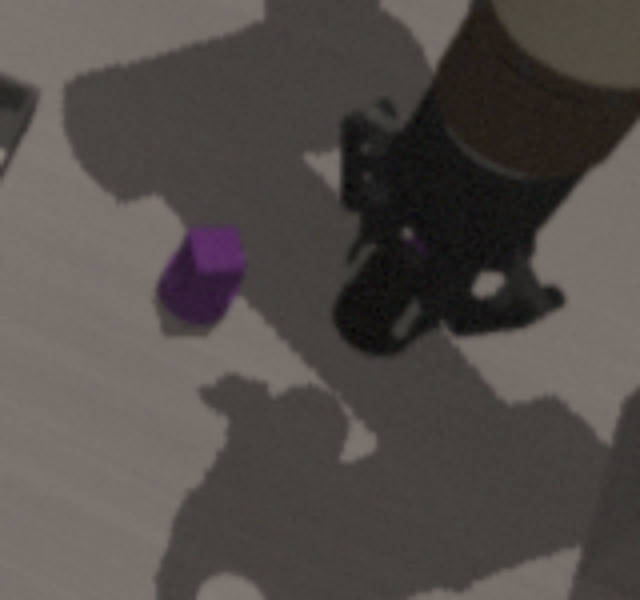

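The black knob is held upright at crop (385, 300), and the purple one at (200, 275) is undisturbed. Carrying it over the stud.

Emit:
carry_out(
  slide=[
    [0.012,0.01,-0.005],
    [0.045,0.038,-0.01],
    [0.085,0.071,-0.01],
    [0.13,0.109,-0.01],
    [0.175,0.147,-0.01],
    [0.215,0.18,-0.01],
    [0.248,0.208,-0.01],
    [0.2645,0.222,-0.01],
  ],
  roll=[0,0,0,0,0,0,0,0],
  claw=[0.02,0.02,0.02,0.02,0.02,0.02,0.02,0.02],
)

```text
clock: 17.68
position: [632.8, -11.3, 288.2]
ee_rot: [0.957, -0.292, -0.001, 0.001]
contact_force: [-0.7, -0.2, -0.9]
gripper_width: 29.0
grasp_force: 59.7
```

Emit:
carry_out(
  slide=[
    [0,0,0],
    [0,0,0],
  ],
  roll=[0,0],
  claw=[0.02,0.02],
)

```text
clock: 17.92
position: [632.7, -7.7, 288.9]
ee_rot: [0.957, -0.29, -0.0, 0.0]
contact_force: [0.2, 0.4, -0.4]
gripper_width: 29.0
grasp_force: 59.7
```

```bash
cat > kn.py <<'E'
from h import *
from scipy.optimize import least_squares
s=read_state();goal(633.2,-7.5,130,56.5,s)
u=s["position"][2]-200.3;print("underside",u)
for n in("scene","top"):
    P=cloud(get_image(n))
    m=(np.hypot(P[...,0]-633,P[...,1]+7)<40)&(P[...,2]>u+2)&(P[...,2]<u+18)
    q=P[m];print(n,len(q))
    if len(q)<15: continue
    f=least_squares(lambda c:np.hypot(q[:,0]-c[0],q[:,1]-c[1])-22,[633,-7],loss="soft_l1")
    print(f.x.round(2),np.abs(f.fun).mean().round(2),"z",np.percentile(P[(np.hypot(P[...,0]-633,P[...,1]+7)<26)&(P[...,2]>u-12)][:,2],[0,1,5]).round(1))
E
python3 kn.py
```

```text
grasp [632.5  -7.7 134.2] yaw -123.7 tilt [-0.001  0.    -1.   ] q [ 0.24  0.5  -0.12 -0.   -0.95  0.74] F [ 0.2  0.4 -0.4] w 29.0 gf 59.7 t 17.93
  slide [ 0.0005 -0.0005  0.0042] roll -0.2
underside 88.60227451515993
scene 66
[628.26  -7.79] 0.58 z [ 87.6  91.2 102.9]
top 10
```

```bash
cat > kn2.py <<'E'
from h import *
from scipy.optimize import least_squares
s=read_state();u=s["position"][2]-200.3
Ps=[cloud(get_image("scene")) for _ in range(4)]
def fit(cx,cy,u):
    q=np.concatenate([P[(np.hypot(P[...,0]-cx,P[...,1]-cy)<30)&(P[...,2]>u+3)&(P[...,2]<u+17)] for P in Ps])
    f=least_squares(lambda c:np.hypot(q[:,0]-c[0],q[:,1]-c[1])-22,[cx,cy],loss="soft_l1",f_scale=1.)
    print("fit",f.x.round(2),len(q),np.abs(f.fun).mean().round(2),"u",round(u,1))
fit(633,-7,u);fit(515,234.8,0);fit(447,351,0)
for c in((515,234.8),(447,351)):
    print([np.round(rect(P,*c,30,52,60)[0][0],1) for P in Ps[:2]], [np.round(rect(cloud(get_image("top")),*c,30,52,60)[0][0],1)])
E
python3 kn2.py
```

```text
fit [628.61  -7.13] 238 0.59 u 88.9
fit [512.74 235.06] 239 0.96 u 0
fit [444.43 350.71] 275 0.87 u 0Traceback (most recent call last):
  File "kn2.py", line 11, in <module>
    print([np.round(rect(P,*c,30,52,60)[0][0],1) for P in Ps[:2]], [np.round(rect(cloud(get_image("top")),*c,30,52,60)[0][0],1)])
                                                                             ~~~~~~~~~~~~~~~~~~~~~~~~~~~~~~~~~~~~~~~~~^^^
TypeError: 'NoneType' object is not subscriptable
```

Correcting for that fit's known bias (about −2.2 mm in x on both purple knobs), the held knob is ~1.6 mm short along tool x. This agrees with the pickup offset, so I shift and descend to just above the balls.

Emit:
carry_out(
  slide=[
    [0.0016,0,0.003],
    [0.0016,0,0.012],
    [0.0016,0,0.02],
    [0.0016,0,0.026],
    [0.0016,0,0.03],
    [0.0016,0,0.03],
  ],
  roll=[0,0,0,0,0,0],
  claw=[0.02,0.02,0.02,0.02,0.02,0.02],
)

```text
clock: 19.02
position: [634.2, -9.1, 258.9]
ee_rot: [0.957, -0.29, -0.0, 0.0]
contact_force: [0.2, 1.1, -1.2]
gripper_width: 28.8
grasp_force: 59.7
```

```bash
python3 - <<'E'
from h import *
s=read_state();goal(633,-7.5,100,56.5,s);print(s["position"],s["wrist_torque"])
p=get_image("scene");save(p,"x5")
cv2.imwrite("pics/s5.png",cv2.resize(cv2.imread("pics/x5.png")[160:290,220:380],None,fx=4.5,fy=4.5,interpolation=cv2.INTER_CUBIC))
E
```

```text
grasp [634.1  -9.1 104.2] yaw -123.7 tilt [-0.001 -0.    -1.   ] q [ 0.24  0.53 -0.15  0.   -0.89  0.74] F [ 0.2  1.1 -1.2] w 28.8 gf 59.7 t 19.02
  slide [-0.0018 -0.0007  0.0042] roll -0.2
[634.22695959  -9.08452878 258.87987218] [0.00945008 0.01473931 0.02700501]
```

View pics/s5.png

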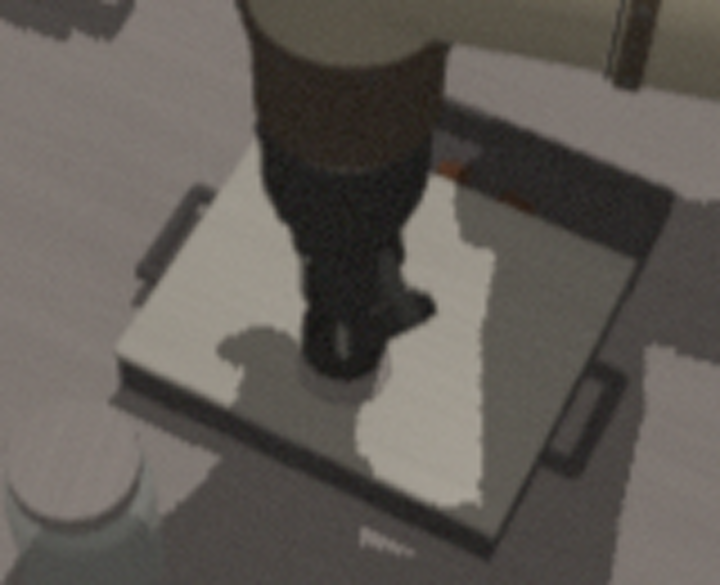

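The knob sits centred over the washer (ring visible at crop x 300 to 390, knob at ~343). Pressing down gradually.

Emit:
carry_out(
  slide=[
    [0,0,0.001],
    [0,0,0.002],
    [0,0,0.003],
    [0,0,0.004],
    [0,0,0.005],
    [0,0,0.005],
  ],
  roll=[0,0,0,0,0,0],
  claw=[0.02,0.02,0.02,0.02,0.02,0.02],
)

```text
clock: 19.82
position: [634.5, -8.8, 255.1]
ee_rot: [0.957, -0.29, 0.001, -0.0]
contact_force: [-0.8, 1.0, 4.5]
gripper_width: 29.0
grasp_force: 60.4
```

Emit:
carry_out(
  slide=[
    [0,0,0.001],
    [0,0,0.002],
    [0,0,0.003],
    [0,0,0.003],
  ],
  roll=[0,0,0,0],
  claw=[0.02,0.02,0.02,0.02],
)

```text
clock: 20.32
position: [634.6, -8.8, 252.9]
ee_rot: [0.957, -0.29, 0.001, -0.0]
contact_force: [-2.1, 1.7, 5.5]
gripper_width: 28.9
grasp_force: 60.8
```

Emit:
carry_out(
  slide=[
    [0,0,0.001],
    [0,0,0.002],
    [0,0,0.003],
    [0,0,0.003],
  ],
  roll=[0,0,0,0],
  claw=[0.02,0.02,0.02,0.02],
)

```text
clock: 20.82
position: [634.1, -8.9, 246.7]
ee_rot: [0.957, -0.29, -0.001, 0.0]
contact_force: [2.3, 2.3, -7.9]
gripper_width: 29.4
grasp_force: 59.5
```

It clicked and now pulls down. On to the washer.

Emit:
carry_out(
  slide=[
    [0,0,0.001],
    [0,0,0.002],
    [0,0,0.003],
    [0,0,0.004],
    [0,0,0.005],
    [0,0,0.005],
  ],
  roll=[0,0,0,0,0,0],
  claw=[0.02,0.02,0.02,0.02,0.02,0.02],
)

```text
clock: 21.58
position: [634.2, -9.3, 243.5]
ee_rot: [0.957, -0.29, -0.0, 0.0]
contact_force: [-0.3, -0.9, -1.1]
gripper_width: 29.1
grasp_force: 60.2
```

Emit:
carry_out(
  slide=[
    [0,0,0.001],
    [0,0,0.002],
    [0,0,0.003],
    [0,0,0.003],
  ],
  roll=[0,0,0,0],
  claw=[0.02,0.02,0.02,0.02],
)

```text
clock: 22.08
position: [634.1, -9.2, 243.4]
ee_rot: [0.957, -0.29, 0.0, 0.0]
contact_force: [-5.6, 0.1, 12.8]
gripper_width: 29.0
grasp_force: 62.1
```

Emit:
carry_out(
  slide=[
    [0,0,0.001],
    [0,0,0.002],
    [0,0,0.003],
    [0,0,0.003],
    [0,0,0.003],
  ],
  roll=[0,0,0,0,0],
  claw=[0.02,0.02,0.02,0.02,0.02],
)

```text
clock: 22.7
position: [634.0, -9.1, 243.3]
ee_rot: [0.957, -0.289, 0.001, 0.0]
contact_force: [-10.4, 1.9, 24.4]
gripper_width: 29.2
grasp_force: 63.8
```

```bash
python3 - <<'E'
from h import *
s=read_state();print(s["position"],s["contact_force"],s["grasp_force"])
p=get_image("scene");save(p,"x6");P=cloud(p);print("scr",rect(P,465,-298,80,24,33),rect(P,465,-298,60,58,66))
chips()
cv2.imwrite("pics/s6.png",cv2.resize(cv2.imread("pics/x6.png")[120:300,190:430],None,fx=3.3,fy=3.3,interpolation=cv2.INTER_CUBIC))
print(read_state()["position"],read_state()["contact_force"])
E
```

```text
[634.04776766  -9.11874826 243.32841619] [-10.43927359   1.87054373  24.3630027 ] 63.775269985198975
scr (((467.0616760253906, -299.2035827636719), (27.197864532470703, 111.41133880615234), 6.662187099456787), array([ 468.48855236, -290.59598354,   28.31161984]), 166) (((466.0968933105469, -298.845703125), (24.235858917236328, 60.6026496887207), 3.573608636856079), array([ 466.85535826, -298.35065703,   61.73267774]), 166)
top 1572 [480.1  83.9 506.2] [432.4 567.7] [388.4 573. ]
top 574 [529.4  60.8  39.9] [504.5 568. ] [34.8 44. ]
top 35 [485.1  22.6  17.9] [479.3 490.6] [10.5 21.7]
top 45 [481.4 -16.6  17.8] [472.8 492.3] [ 8.1 22.4]
top 51 [480.6 -47.   18.4] [472.1 488.9] [ 9.4 23.8]
top 10 [441.6 -33.2   1.3] [441.4 441.9] [-2.9  3.5]
scene 1802 [491.8  96.1 508.9] [447.1 562.4] [433.8 553.9]
scene 28 [481.7 -14.8  19.8] [475.2 500.4] [15.3 38.6]
scene 12 [483.3  22.4  17.9] [479.3 486.2] [16.4 19.9]
[634.04656636  -9.12086758 243.33996166] [-10.23492863   1.25408543  25.06453084]
```

View pics/s6.png

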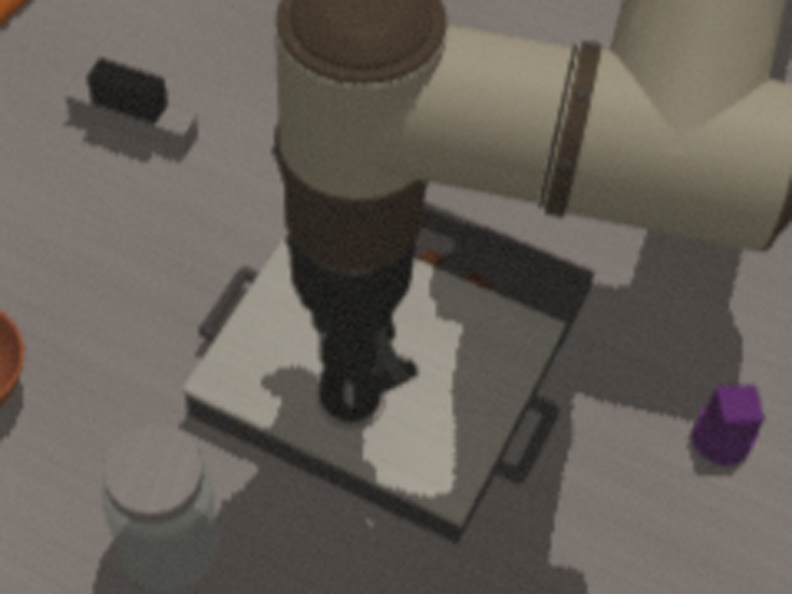

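The knob is down on the washer, with the TCP at 243.3 as expected, pushed at ~25 N with no give. All three chips are in the trough, and the scraper stands where it was, at crop (130, 95).

```bash
python3 -c "
from bench import job_done
print(job_done())"
```

```text
the job is handed in; nothing more can be done
None
```

The job is handed in: all three chips are in the trough, the scraper stands back at its original spot on its blade edge, and the knob clicked fully home on the washer, still gripped and pushed down at about 25 N.

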